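# Index the sample carousel and bring in the probe

## Robot

A 7-joint arm with a two-finger parallel gripper is mounted at the origin on the work surface. World frame = base frame: x ahead of the robot, y to its left, z up, the work surface at z = 0. Lengths are in mm, angles in rad, forces in N, time in s.
With the tool pointing down it reaches from about 400 to 875 mm from the base axis. Payload 19.3 kg.
Tool frame: the origin (TCP) lies midway between the tips of the shut fingers; the grasp point (between the pads) lies bot.pinch_z behind it (bot.pinch_z is the distance from the TCP to the grasp point, in mm); z points along the fingers, y is the direction in which the jaws open and shut (so a half turn about z gives the same grasp; the last joint's range is limited). The gripper opens to 85 mm and grips with 20 to 120 N. Pads are 22 mm wide; open, the fingers measure 114 mm over their backs; the gripper's body (76 mm by 85 mm) begins 54 mm behind the grasp point. The pads swing forward as they close: fully open they stand 13 mm farther back than shut.
Start: joints at [-1.357, 0.521, -0.036, 1.599, 0.021, 1.021, -0.113], TCP at [175.023, 599.985, 231.291] pointing down, gripper open.
Joint ranges: [-2.91, 2.91], [-0.3, 2.13], [-1.5, 1.42], [0.17, 2.43], [-1.26, 4.41], [0.16, 1.93], [-2.52, 2.52]. Speed limits (rad/s): [1.89, 1.89, 2.39, 2.39, 3.01, 3.01, 3.01].

## Interface

Orientations are given as a unit quaternion [x, y, z, w].
In Python, from cell import bot gives the robot as it stands.
- The arm moves only by the shell command python3 -m creep 'ROWS' [FORCE]. ROWS is a JSON object of lists of equal length, an entry for each row: "xyz": the shift along the world's x, y, z in cm, a list of three; "rot": the turn, a rotation vector about the world's x, y, z in degrees, a list of three; "grip": the opening, from 0 (shut) to 1 (fully open). A call has 1 to 12 rows; each row is the pose to reach, as a shift and turn from the pose measured when the call began; what a row does not reach only later rows make up. A row lasts 1/10 s, in which the tool goes at most 50 mm and 8.59 degrees, less where a joint would pass 70% of its speed; a pose out of reach is approached as far as the arm can. A call with a gripper value outside its range is refused whole. The fingers move at their own pace and stop on an object; FORCE is the grip in N (left out, the last holds). Time passes only in rows, so rows that repeat a pose let the fingers close. It gives the time, the measured TCP pose, the force and the opening at its end, in the units of the state.
- bot.get_obs(): the state, without advancing time (a new reading comes with each control period).
- bot.read_camera(name): name is "side" or "top" or "wrist"; returns a dict with "pixels" (480x640x3 uint8, blue, green, red), "depth" (480x640 float32, mm along the optical axis (not along the pixel's ray), 0 where there is no reading), "fx", "fy", "cx", "cy" (pixels), "view" (4x4, takes a point from world to camera coordinates); the wrist camera has in their place "hand_eye" (4x4, takes a point from camera to tool coordinates, whose origin is the TCP and whose axes are the flange's). Camera axes: x right, y up, looking along -z (the intrinsics and any distortion apply to the point x, -y, -z); pixel columns grow to the right and rows downward; lengths in mm; the calibration is good to about 2 mm. A picture is of the moment at which its call begins: read the wrist's pose just before it.
- bot.finish_job(): hands the job in, once; it reports no verdict.
Trained networks look in a picture, given as the dict that the camera call returned (one of the last four; its "shot" number tells which), for a name from the list of things; names that differ only in an ending like _2 or _b are one class to them, and where a whole thing is asked for, a point or a joint stands for the part that bears it (a point fixed in the world has none). Each returns a list of dicts, best first, with "p" (0 to 1); they miss things now and then, are a little off and sometimes report something else, mostly with a low value. They report only what shows in the picture. A call takes as long as a camera call. They do not tell look-alikes from the thing itself.
- bot.search_frame(picture, name): "position" ([x, y, z] in mm, in world coordinates, good to about 4 mm: the middle of the surface that is visible of it).
The state is a dict: "clock": time; "qpos": joint angles; "qd": joint speeds; "effort": joint torques, N m; "position": TCP position; "eef_rot": TCP orientation; "ft_force": force on the tool from outside, world axes, zero at the start; "moment": the same for the moment, N m; "finger_gap": opening from 0.0 (shut) to 1.0 (fully open).
Only numpy, scipy, OpenCV 4.12 (cv2) and the standard library are available. Lean on these libraries where they do the work, as an engineer would, in place of code of your own. Each camera call takes 0.05 s, during which the arm holds its last target.

## Task

While the probe is still drawn back, turn the sample carousel by its centre handle until the orange-capped vial clicks into the station in front of the probe. Then bring the probe in: turn the outer coarse ring of the control box until its red line points at the yellow mark, without turning the inner fine knob. Do not disturb the other things on the bench.

Things in the scene. Friction and masses are not known exactly. Their poses are not given: they have to be found in the camera images.
- turn_handle (a point): black bar handle at the carousel's centre, 44 mm long (x), 14 mm thick (y), 30 mm tall; this point: on the turning axis, 124 mm above the bench, 13 mm below its top; its +x end points at the orange-capped vial. A 40 mm wide collar under it ends at 108 mm; the vials' caps end at 80 mm height, 55 mm or more from the axis. Fingers open 60 mm or more may be turned around the bar
- carousel (a joint): turn of the carousel, rad, grows counter-clockwise from above, no end stops; 0 (or 6.283) = orange-capped vial at the station; starts anywhere else, even between click-stops. A sprung ball gives a click-stop every 60 degrees: let go within about 15 degrees of one it snaps fully in; up to about 0.2 N m to turn it over the crest between two
- orange_vial (a point): centre of the one orange-capped vial of the six on the carousel (the other five have teal caps); vials are held fast, 29 mm wide, 42 mm tall, centres 70 mm from the turning axis, this point 58 mm above the bench
- station (a point): point where the orange-capped vial's centre must come: 70 mm from the turning axis on the side of the probe and of the yellow mark on the base, 58 mm above the bench; its x axis points from the turning axis to the probe. The base is fixed to the bench, 240 mm round, with a 60 mm wide arm under the probe, out to 220 mm from the axis
- probe_tip (a point): teal tip of the reading probe, 7 mm thick, 55 mm above the bench, on the base's arm outside the carousel; moved only by the coarse ring, 20 mm per radian (clockwise brings it towards the station)
- coarse_ring (a point): outer coarse ring on the control box: aluminium, knurled, 52 mm wide, 18 mm tall; this point is on its axis half-way up, 56 mm above the bench; ring top 65 mm, box top 45 mm above the bench. Its x axis points along the red line on its top. The box is fixed to the bench, 150 x 150 mm
- coarse (a joint): turn of the coarse ring, rad, grows clockwise from above; 0 = red line at the yellow mark; stops at -1.7 and +0.6; starts at -0.6 to -1.35; stays where it is left, needs about 0.06 N m
- fine_line (a point): end of the white line on the top of the inner fine knob, 10 mm from its axis, 88 mm above the bench; the knob is black, 22 mm wide, standing 23 mm out of the coarse ring on the same axis, turns easily and on its own; to be left alone
- spare_jar: small clear jar with a teal cap, 34 mm wide, 50 mm tall, loose, between the two devices; origin under its centre
- beaker: glass beaker, 48 mm wide, 55 mm tall, loose, standing upright at the far side; origin under its centre
- driver: screwdriver with red handle, 150 mm long, loose, lying between the two devices
- reagent: amber bottle with blue cap, 60 mm wide, 130 mm tall, loose, at the left; origin under its centre
- tip_box: purple box with a white lid, 124 x 87 x 65 mm, loose, at the left; origin under its centre
- tube_rack: blue rack of capped tubes, 190 x 80 x 83 mm, loose, at the right; origin under its centre
- dishes: stack of three clear dishes, 90 mm wide, 44 mm tall, loose, at the right; origin under its centre
Things that resemble listed ones, but are neither listed nor needed, are in the scene too. What is shaped like the part that bears coarse_ring but turquoise is not meant.

How it is judged (in metres and radians):
On the way, in this order (a step that is already met when the one before it is completed fails the run):
1. the orange-capped vial rests in the station (within 4 mm) while the probe is still drawn back (coarse ring more than 0.4 rad short of its mark) (horizontal distance between orange_vial and station below 0.004 m and velocity of joint carousel between -0.05 and 0.05 rad/s and value of joint coarse below -0.4 rad), for 0.3 s.
2. the coarse ring's red line is at the yellow mark (within 0.1 rad) (value of joint coarse between -0.1 and 0.1 rad), for 0.2 s.
At the end, for the whole second after the job is handed in: the orange-capped vial rests within 4 mm of the station, the coarse ring's red line is within 0.1 rad of the yellow mark, and the end of the fine knob's line is within 2 mm of where it began (all of step 2 and horizontal distance between orange_vial and station below 0.004 m and velocity of joint carousel between -0.05 and 0.05 rad/s and distance of fine_line from where it was at the start of the episode below 0.002 m); the robot touches nothing.
It fails at once if the inner fine knob is turned (end of its line moved more than 3 mm) (distance of fine_line from where it was at the start of the episode above 0.003 m).
It fails at once if another thing on the bench is pushed more than 30 mm or knocked over (distance of any of spare_jar, beaker, driver, reagent, tip_box, tube_rack, dishes from where it was at the start of the episode above 0.03 m or angle between any of spare_jar, beaker, reagent, tip_box, tube_rack, dishes's own z axis and vertical above 0.5 rad).
It also fails if it takes over 72 s, if anything falls off the work surface, if the arm or the gripper's body presses on something with over 40 N, if the wrist force passes 120 N, or if a joint passes its speed limit or range.

## Working session

There is one attempt and no reset: what is moved stays moved. The work goes in short steps, Python scripts to look and compute and a shell command to move; the robot and the scene stay as the last step left them, time stands still between calls to the robot, and variables do not carry over. Pictures are saved under pics/ and viewed, and the job is handed in when it is done.

```bash
ls; mkdir -p pics; cat > h.py <<'E'
import numpy as np, cv2
from cell import bot
from scipy.spatial.transform import Rotation as R
def w2p(c,P):
    P=np.atleast_2d(P); V=c["view"]; q=(V[:3,:3]@P.T).T+V[:3,3]
    x,y,z=q[:,0],-q[:,1],-q[:,2]
    return np.c_[c["fx"]*x/z+c["cx"],c["fy"]*y/z+c["cy"]]
def camview(c,obs=None):
    if "view" in c: return c["view"]
    T=np.eye(4);T[:3,:3]=R.from_quat(obs["eef_rot"]).as_matrix();T[:3,3]=obs["position"]
    return np.linalg.inv(T@c["hand_eye"])
def p2w(c,u,v,V,z=None,d=None):
    "pixel to world at given height z or depth d"
    r=np.array([(u-c["cx"])/c["fx"],-(v-c["cy"])/c["fy"],-1.0])
    I=np.linalg.inv(V); o=I[:3,3]; w=I[:3,:3]@r
    t=d if d is not None else (z-o[2])/w[2]
    return o+t*w
E
python3 - <<'E'
from h import *
print(bot.get_obs(), bot.pinch_z)
for n in ("top","side"):
    c=bot.read_camera(n); print({k:v for k,v in c.items() if k not in("pixels","depth")})
    cv2.imwrite(f"pics/{n}0.png",c["pixels"])
    for k in ("turn_handle","orange_vial","coarse_ring","probe_tip","spare_jar","beaker","driver","reagent","tip_box","tube_rack","dishes","fine_line"):
        for r in bot.search_frame(c,k)[:3]: print(n,k,round(r["p"],2),np.round(r["position"]))
E
```

```text
pics
{'clock': 0.0, 'qpos': array([-1.35719551,  0.52204139, -0.03633957,  1.60000608,  0.02119512,
        1.02110537, -0.1127736 ]), 'qd': array([-0.00043595, -0.00192316, -0.00054857, -0.00031621,  0.00012075,
        0.00077596, -0.00137822]), 'effort': array([ 6.34682619e-04, -9.27102399e+01,  1.98032275e+00, -3.69924438e+01,
        1.78303354e-02,  8.24481976e-03,  3.17707827e-05]), 'position': array([174.93561678, 599.66008581, 230.70922697]), 'eef_rot': array([ 1.41412584e-01,  9.89950572e-01, -5.85874083e-04, -4.62515525e-05]), 'ft_force': array([ 0.10727505, -0.0276049 , -0.08325423]), 'moment': array([ 0.00078486, -0.00693132,  0.02244081]), 'finger_gap': 1.0000086760283793} 18.700000000000003
{'fx': 555.8226947890357, 'fy': 555.8226947890357, 'cx': 319.36661394513857, 'cy': 238.3216285138392, 'view': array([[-1.72084365e-02, -9.99834846e-01, -5.84388508e-03,
         8.66533677e+00],
       [ 9.97910798e-01, -1.75387577e-02,  6.21806394e-02,
        -4.62031033e+02],
       [-6.22728645e-02, -4.76164443e-03,  9.98047803e-01,
        -1.41609672e+03],
       [ 0.00000000e
[... 1429 characters left out ...]
e turn_handle 0.9 [ 532. -213.   34.]
side turn_handle 0.73 [687. -12.  39.]
side orange_vial 0.87 [ 527. -208.   37.]
side coarse_ring 0.67 [194. 311.  59.]
side probe_tip 0.68 [ 699. -192.   60.]
side spare_jar 0.68 [561. -18.  29.]
side spare_jar 0.59 [618. 497.  61.]
side beaker 0.54 [685. -11.  41.]
side beaker 0.19 [561. -20.  30.]
side driver 0.66 [413. -18.  13.]
side driver 0.53 [ 528. -211.   38.]
side reagent 0.61 [620. 496.  62.]
side tip_box 0.85 [438. 477.  54.]
side tip_box 0.58 [562. -17.  32.]
side tube_rack 0.66 [464. 232.  59.]
side tube_rack 0.64 [ 595. -493.   50.]
side dishes 0.62 [ 353. -424.   44.]
side dishes 0.42 [467. 231.  62.]
side fine_line 0.41 [470. 239.  81.]
```

View pics/top0.png

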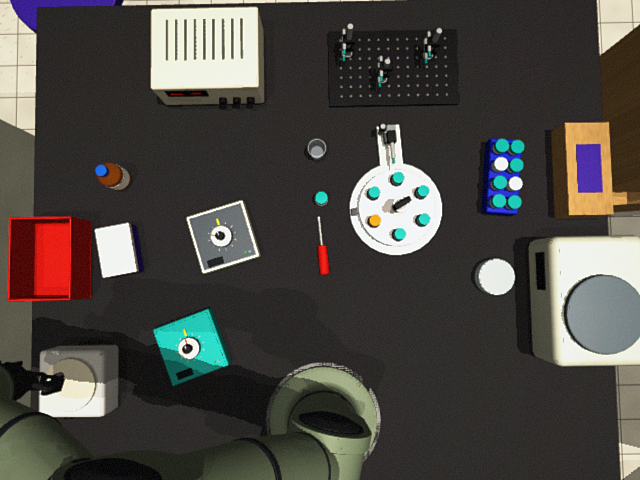

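View pics/side0.png

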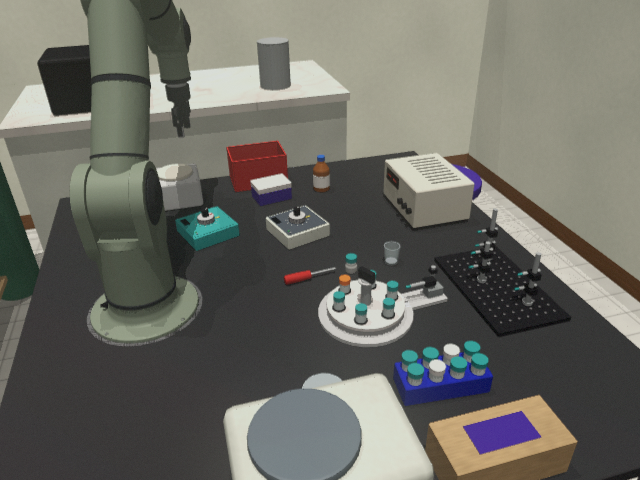

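```bash
python3 - <<'E'
import cv2
im=cv2.imread("pics/top0.png")
cv2.imwrite("pics/topcar.png",cv2.resize(im[180:360,300:500],None,fx=3.3,fy=3.3,interpolation=cv2.INTER_CUBIC)) if 0 else None
a=cv2.resize(im[150:330,330:480],(660,600) if 0 else (500,600),interpolation=cv2.INTER_CUBIC)
cv2.imwrite("pics/topcar.png",a)
b=cv2.resize(im[180:300,160:280],(600,600),interpolation=cv2.INTER_CUBIC)
cv2.imwrite("pics/topring.png",b)
E
```

```text
(no output)
```

View pics/topcar.png

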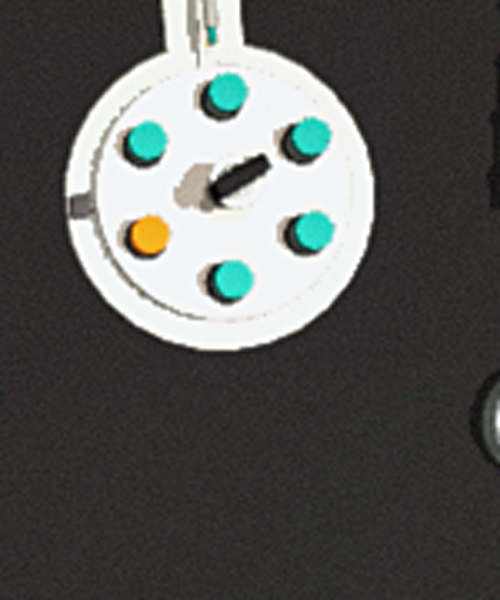

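View pics/topring.png

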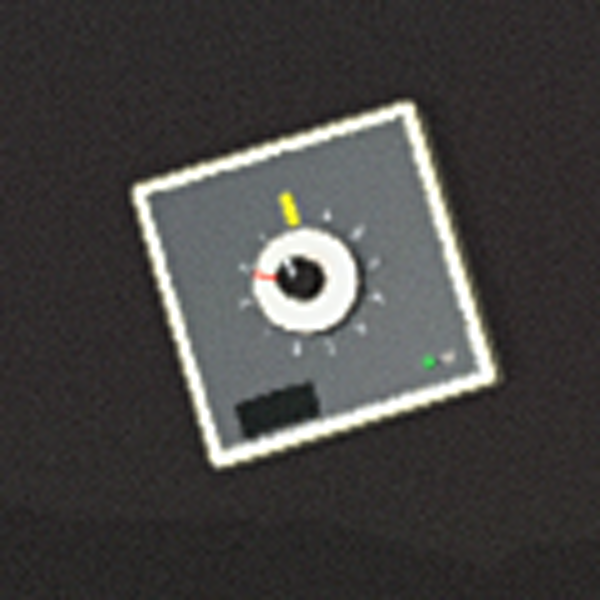

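The top view shows the carousel centred near pixel (398,208), with the orange cap at (375,220) and the probe at (390,140). The grey box's ring is at (220,236), its red line pointing left and the yellow mark up. The turquoise box at (189,347) is the decoy. Next I'll measure these.

```bash
python3 - <<'E'
from h import *
c=bot.read_camera("top");V=c["view"];im=c["pixels"];hsv=cv2.cvtColor(im,cv2.COLOR_BGR2HSV)
def blobs(m,box,amin=3):
    mm=np.zeros_like(m);x0,y0,x1,y1=box;mm[y0:y1,x0:x1]=m[y0:y1,x0:x1]
    n,l,s,ce=cv2.connectedComponentsWithStats(mm)
    return [(ce[i],s[i,4]) for i in range(1,n) if s[i,4]>=amin]
teal=cv2.inRange(hsv,(80,100,80),(95,255,255));org=cv2.inRange(hsv,(8,150,120),(22,255,255))
box=(340,160,450,260)
P=[]
for m,nm in((teal,'t'),(org,'o')):
    for ce,a in blobs(m,box):
        w=p2w(c,*ce,V,z=80); print(nm,ce.round(1),a,w.round(1)); 
        if a>40:P.append((nm,w[:2]))
pts=np.array([p for n,p in P]);A=np.c_[2*pts,np.ones(len(pts))];s=np.linalg.lstsq(A,(pts**2).sum(1),rcond=None)[0]
ctr=s[:2];print("centre",ctr,"r",np.sqrt(s[2]+ctr@ctr),"mean",pts.mean(0))
for n,p in P: print(n,np.degrees(np.arctan2(*(p-ctr)[::-1])).round(1))
# white base disk/arm: base arm px
# handle: dark blob
g=cv2.cvtColor(im,cv2.COLOR_BGR2GRAY);dk=cv2.inRange(g,0,60)
for ce,a in blobs(dk,(382,190,418,226),10):
    print("dark",ce,a,p2w(c,*ce,V,z=137).round(1))
mm=np.zeros_like(dk);mm[190:226,382:418]=dk[190:226,382:418];cs,_=cv2.findContours(mm,0,1)
k=max(cs,key=cv2.contourArea);r=cv2.minAreaRect(k);print(r);bp=cv2.boxPoints(r);print([p2w(c,*b,V,z=137)[:2].round() for b in bp])
# probe arm
for ce,a in blobs(teal,(375,110,410,172),2): print("probe teal",ce,a,p2w(c,*ce,V,z=55).round(1))
wh=cv2.inRange(g,150,255);
for row in range(124,166,6):
    xs=np.where(wh[row,360:420])[0]+360
    if len(xs): print(row,xs.min(),xs.max(),p2w(c,xs.min(),row,V,z=10).round(),p2w(c,xs.max(),row,V,z=10).round())
yel=cv2.inRange(hsv,(24,120,120),(34,255,255));red=cv2.inRange(hsv,(0,120,80),(6,255,255))|cv2.inRange(hsv,(174,90,80),(180,255,255))
for ce,a in blobs(yel,(180,190,270,280),2): print("yel",ce,a,p2w(c,*ce,V,z=45).round(1))
for ce,a in blobs(yel,(350,110,440,260),1): print("yelcar",ce,a,p2w(c,*ce,V,z=20).round(1))
for ce,a in blobs(red,(180,190,270,280),1): print("red",ce,a,p2w(c,*ce,V,z=65).round(1))
rw=cv2.inRange(g,170,255)
mm=np.zeros_like(rw);mm[222:250,208:234]=rw[222:250,208:234]
k=max(cv2.findContours(mm,0,1)[0],key=cv2.contourArea);e=cv2.minEnclosingCircle(k);print("ring",e,p2w(c,*e[0],V,z=65))
for ce,a in blobs(dk,(212,226,230,246),10): print("knob",ce,a,p2w(c,*ce,V,z=88).round(1))
print(np.median(c["depth"][225:247,212:229]))
print(bot.get_obs()["clock"])
E
```

```text
t [393.5 161. ] 6 [ 646.5 -186.4   80. ]
t [397.8 177.2] 104 [ 605.8 -196.    80. ]
t [422.9 190.5] 104 [ 571.6 -256.9   80. ]
t [373.7 191.9] 105 [ 570.4 -135.6   80. ]
t [423.7 218.8] 106 [ 501.6 -256.9   80. ]
t [399.5 233.5] 111 [ 466.5 -196.5   80. ]
o [374.4 220. ] 104 [ 500.7 -135.7   80. ]
centre [ 536.14432405 -196.31538178] r 69.85981243675602 mean [ 536.10361414 -196.2638757 ]
t 0.3
t -59.6
t 60.6
t -119.7
t -179.9
o 120.3
dark [415.625 193.125] 16 [ 557.4 -229.2  137. ]
dark [400.47058824 203.18627451] 102 [ 534.2 -192.8  137. ]
dark [416.1875 220.    ] 16 [ 493.7 -228.7  137. ]
((400.8141174316406, 202.75836181640625), (5.975165367126465, 19.998512268066406), 52.4314079284668)
[array([ 527., -170.]), array([ 555., -209.]), array([ 544., -217.]), array([ 515., -179.])]
probe teal [393.25 159.75] 12 [ 654.7 -189.2   55. ]
124 382 397 [ 759. -168.   10.] [ 758. -207.   10.]
130 396 399 [ 742. -204.   10.] [ 742. -212.   10.]
136 378 399 [ 727. -157.   10.] [ 726. -212.   10.]
142 378 400 [ 711. -157.   10.] [ 710. -214.   10.]
148 379 401 [ 695. -159.   10.] [ 694. -216.   10.]
154 379 401 [ 680. -158.   10.] [ 679. -216.   10.]
160 380 402 [ 664. -161.   10.] [ 663. -218.   10.]
yel [217.58823529 221.52941176] 17 [507.2 256.8  45. ]
red [213.5 235. ] 4 [471.9 263.4  65. ]
ring ((220.2989959716797, 235.7110595703125), 10.410863876342773) [469.78340129 246.5021166   65.        ]
knob [219.86956522 235.56521739] 46 [468.5 243.3  88. ]
1381.7048
1.35
```

```bash
python3 -m creep '{"xyz":[[3,-4,0],[6,-8,0],[9,-12,0],[12,-16,0],[15,-20,0],[18,-24,0],[21,-28,0],[24,-32,0],[26,-36,0],[28,-40,0],[30,-44,0],[31,-47,0]],"rot":[[0,0,-2],[0,0,-4],[0,0,-6],[0,0,-8],[0,0,-10],[0,0,-12],[0,0,-14],[0,0,-16],[0,0,-18],[0,0,-20],[0,0,-22],[0,0,-23]],"grip":[1,1,1,1,1,1,1,1,1,1,1,1]}' 60; python3 -c "
from h import *
o=bot.get_obs();print(o['qpos'],o['position'],o['eef_rot'])"
```

```text
clock: 2.55
position: [486.2, 127.2, 231.5]
eef_rot: [0.338, 0.941, -0.0, 0.0]
ft_force: [0.0, 0.1, 0.6]
finger_gap: 0.999
[-0.54029575  0.33242414  0.21061494  1.92603521 -0.08710029  0.89113226
  0.59605012] [486.22637721 127.23501231 231.52247692] [ 3.37551407e-01  9.41306990e-01 -9.46252107e-07  4.45886676e-04]
```

```bash
python3 -m creep '{"xyz":[[0.8,-4,0],[1.6,-8,0],[2.4,-12,0],[3.2,-16,0],[4,-20,0],[4.4,-24,-1],[4.7,-28,-2],[5,-31,-3],[5,-32.3,-3],[5,-32.3,-3]],"rot":[[0,0,-3],[0,0,-6],[0,0,-9],[0,0,-12],[0,0,-14],[0,0,-16],[0,0,-18],[0,0,-20],[0,0,-20],[0,0,-20]],"grip":[1,1,1,1,1,1,1,1,1,1]}' 60; python3 - <<'E'
from h import *
o=bot.get_obs();print(o['qpos'],o['position'],o['eef_rot'])
c=bot.read_camera("wrist");V=camview(c,o);cv2.imwrite("pics/w1.png",c["pixels"])
print(np.linalg.inv(V).round(2),c["fx"],c["cx"],c["cy"])
c["view"]=V
print(w2p(c,[[536,-196,137],[536,-196,108],[500.7,-135.7,80]]))
np.savez("w1.npz",V=V,d=c["depth"],k=[c["fx"],c["fy"],c["cx"],c["cy"]])
t=bot.read_camera("top");cv2.imwrite("pics/t1.png",t["pixels"])
E
```

```text
clock: 3.55
position: [535.9, -197.4, 201.5]
eef_rot: [0.497, 0.868, -0.0, 0.0]
ft_force: [-0.6, 0.1, 1.0]
finger_gap: 0.999
[-0.00473196  0.49408121  0.35526805  1.7912255  -0.21212713  0.89316424
  0.97626018] [ 535.86501319 -197.39851657  201.47858281] [ 4.96716216e-01  8.67912825e-01 -3.94657276e-04  4.15134046e-04]
[[ 8.6000e-01 -4.8000e-01 -1.5000e-01  4.9757e+02]
 [ 5.1000e-01  8.2000e-01  2.6000e-01 -1.3062e+02]
 [-0.0000e+00 -3.0000e-01  9.5000e-01  3.4450e+02]
 [ 0.0000e+00  0.0000e+00  0.0000e+00  1.0000e+00]] 334.4883538181758 314.6107636483315 240.473044036881
[[314.72130205 255.68374876]
 [314.7306821  242.2625207 ]
 [314.95711468 143.41695285]]
```

View pics/w1.png

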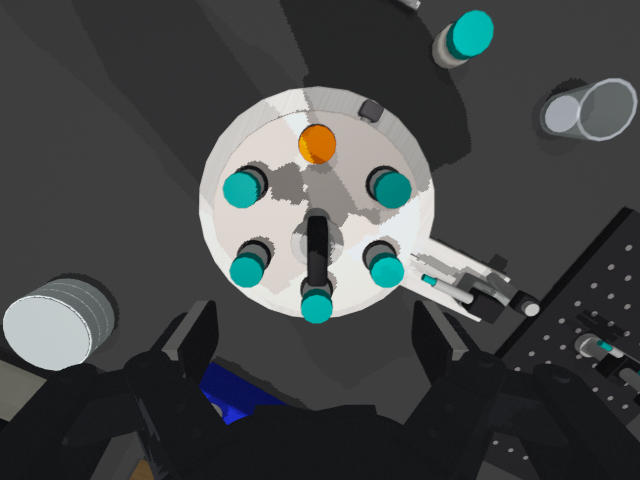

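The handle bar sits upright at column 317, centred between the open jaws, with the orange cap at (317,144) and the probe tip at (428,279). I'll go down and close.

```bash
python3 - <<'E'
from h import *
z=np.load("w1.npz");V=z["V"];fx,fy,cx,cy=z["k"];c=dict(fx=fx,fy=fy,cx=cx,cy=cy)
im=cv2.imread("pics/w1.png");hsv=cv2.cvtColor(im,cv2.COLOR_BGR2HSV)
m=cv2.inRange(hsv,(80,120,60),(95,255,255))|cv2.inRange(hsv,(8,150,100),(22,255,255))
n,l,s,ce=cv2.connectedComponentsWithStats(m)
for i in range(1,n):
    if s[i,4]>15: print(ce[i].round(),s[i,4],p2w(c,*ce[i],V,z=80).round(1),p2w(c,*ce[i],V,z=55).round(1))
E
python3 -m creep '{"xyz":[[0,0.1,-3],[0,0.1,-6],[0,0.1,-8],[0,0.1,-8.8],[0,0.1,-8.8],[0,0.1,-8.8],[0,0.1,-8.8],[0,0.1,-8.8],[0,0.1,-8.8],[0,0.1,-8.8]],"rot":[[0,0,0],[0,0,0],[0,0,0],[0,0,0],[0,0,0],[0,0,0],[0,0,0],[0,0,0],[0,0,0],[0,0,0]],"grip":[1,1,1,1,0.6,0.3,0,0,0,0]}' 60
```

```text
[470.  35.] 1771 [556.5 -18.6  80. ] [562.1  -8.   55. ]
[317. 144.] 1114 [ 502.4 -135.3   80. ] [ 502.8 -135.7   55. ]
[242. 189.] 1072 [ 468.3 -195.1   80. ] [ 465.5 -201.2   55. ]
[392. 189.] 1073 [ 570.9 -135.    80. ] [ 577.8 -135.4   55. ]
[247. 270.] 931 [ 503.1 -254.1   80. ] [ 503.6 -265.8   55. ]
[386. 270.] 941 [ 605.4 -194.2   80. ] [ 615.6 -200.2   55. ]
[429. 280.] 95 [ 642.3 -182.9   80. ] [ 656.  -187.9   55. ]
[316. 306.] 890 [ 571.8 -254.    80. ] [ 578.8 -265.7   55. ]
[604. 345.] 93 [ 820.2 -154.4   80. ] [ 850.7 -156.6   55. ]
clock: 4.65
position: [535.7, -194.4, 114.5]
eef_rot: [0.496, 0.868, -0.0, 0.0]
ft_force: [-9.0, -0.6, 15.3]
finger_gap: 0.15
```

```bash
python3 -m creep '{"xyz":[[0,0,0],[0,0,0],[0,0,0],[0,0,0],[0,0,0],[0,0,0],[0,0,0],[0,0,0],[0,0,0],[0,0,0],[0,0,0],[0,0,0]],"rot":[[0,0,-5],[0,0,-11],[0,0,-17],[0,0,-23],[0,0,-29],[0,0,-35],[0,0,-41],[0,0,-47],[0,0,-53],[0,0,-59],[0,0,-65],[0,0,-70]],"grip":[0,0,0,0,0,0,0,0,0,0,0,0]}' 60; python3 - <<'E'
from h import *
o=bot.get_obs();r=R.from_quat(o["eef_rot"]).as_matrix();print(o["qpos"],np.degrees(np.arctan2(r[1,1],r[0,1])),o["moment"])
c=bot.read_camera("side");cv2.imwrite("pics/s2.png",cv2.resize(c["pixels"][230:360,280:460],(720,520)))
E
```

```text
clock: 5.85
position: [539.0, -194.7, 114.7]
eef_rot: [0.905, 0.426, 0.002, 0.003]
ft_force: [24.8, -7.4, -27.3]
finger_gap: 0.148
[-0.18900773  0.69029567  0.63745198  1.86606463 -0.57409201  0.76957822
  0.07173376] -39.55904961994484 [-1.60914588 -5.07821223  0.77859275]
```

View pics/s2.png

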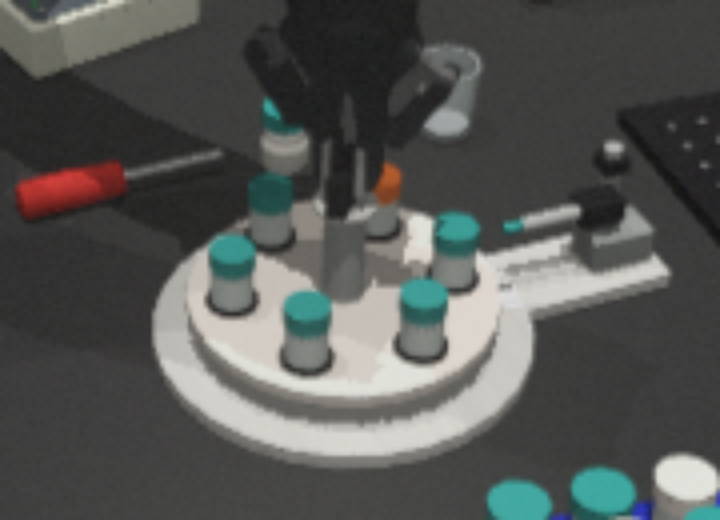

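```bash
python3 -m creep '{"xyz":[[0,0,0],[0,0,0],[0,0,0],[0,0,0],[0,0,0],[0,0,0],[0,0,0],[0,0,0],[0,0,0],[0,0,0]],"rot":[[0,0,-5],[0,0,-11],[0,0,-17],[0,0,-23],[0,0,-29],[0,0,-35],[0,0,-40],[0,0,-44],[0,0,-46],[0,0,-46]],"grip":[0,0,0,0,0,0,0,0,0,0]}' 60; python3 - <<'E'
from h import *
o=bot.get_obs();r=R.from_quat(o["eef_rot"]).as_matrix();print(o["qpos"],np.degrees(np.arctan2(r[1,1],r[0,1])),o["moment"],o["ft_force"])
c=bot.read_camera("side");cv2.imwrite("pics/s3.png",cv2.resize(c["pixels"][230:360,280:460],(720,520)))
E
```

```text
clock: 6.9
position: [540.4, -197.0, 114.7]
eef_rot: [0.999, 0.035, 0.002, 0.006]
ft_force: [13.4, -18.3, -22.5]
finger_gap: 0.151
[-0.31066949  0.7808544   0.85189794  1.86746714 -0.76805729  0.85062279
 -0.56773258] -86.01509465000214 [-3.2456165  -2.61880878 -0.20544659] [ 13.36576884 -18.29689986 -22.53191106]
```

View pics/s3.png

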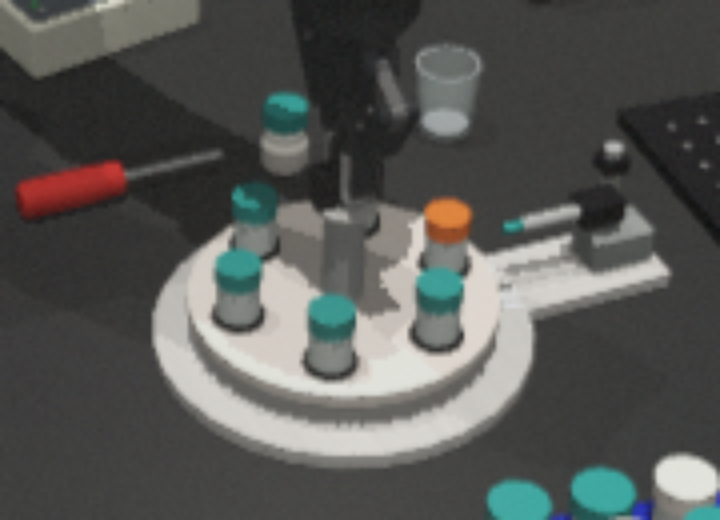

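```bash
python3 -m creep '{"xyz":[[0,0,0],[0,0,0],[0,0,0],[0,0,0],[0,0,0],[0,0,3],[0,0,7],[0,0,11]],"rot":[[0,0,0],[0,0,0],[0,0,0],[0,0,0],[0,0,0],[0,0,0],[0,0,0],[0,0,0]],"grip":[1,1,1,1,1,1,1,1]}' 60; python3 - <<'E'
from h import *
o=bot.get_obs();print(o["position"])
c=bot.read_camera("wrist");V=camview(c,o);cv2.imwrite("pics/w4.png",c["pixels"])
hsv=cv2.cvtColor(c["pixels"],cv2.COLOR_BGR2HSV)
for nm,m in(("t",cv2.inRange(hsv,(80,120,60),(95,255,255))),("o",cv2.inRange(hsv,(8,150,100),(22,255,255)))):
  n,l,s,ce=cv2.connectedComponentsWithStats(m)
  for i in range(1,n):
    if s[i,4]>15: print(nm,ce[i].round(),s[i,4],p2w(c,*ce[i],V,z=80).round(1),p2w(c,*ce[i],V,z=55).round(1))
E
```

```text
clock: 7.75
position: [540.0, -197.0, 226.0]
eef_rot: [0.999, 0.035, 0.001, 0.006]
ft_force: [0.6, -0.7, 0.5]
finger_gap: 0.999
[ 539.95729252 -196.96559427  225.97852847]
t [631.  67.] 21 [ 685.9 -437.9   80. ] [ 692.  -459.4   55. ]
t [635.  80.] 245 [ 677.2 -444.2   80. ] [ 682.5 -466.2   55. ]
t [313.  89.] 112 [ 652.3 -188.6   80. ] [ 655.5 -188.5   55. ]
t [109. 179.] 1063 [569.3 -20.2  80. ] [565.2  -5.6  55. ]
t [606. 190.] 1463 [ 590.1 -450.1   80. ] [ 587.9 -472.6   55. ]
t [243. 189.] 885 [ 569.  -134.1   80. ] [ 564.9 -129.3   55. ]
t [382. 189.] 868 [ 577.1 -254.3   80. ] [ 573.7 -259.9   55. ]
t [603. 244.] 2472 [ 541.6 -463.4   80. ] [ 535.1 -487.1   55. ]
t [248. 264.] 752 [ 499.7 -138.9   80. ] [ 489.6 -134.6   55. ]
t [378. 264.] 735 [ 507.7 -258.9   80. ] [ 498.3 -264.9   55. ]
t [313. 300.] 771 [ 467.3 -201.3   80. ] [ 454.4 -202.4   55. ]
o [313. 147.] 966 [ 607.7 -192.    80. ] [ 606.9 -192.2   55. ]
```

View pics/w4.png

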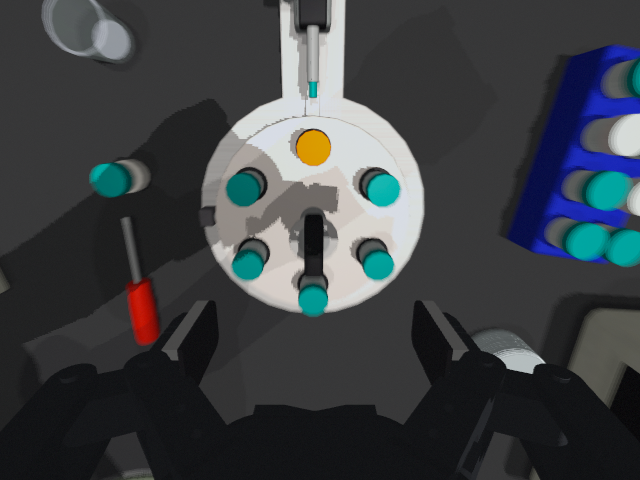

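The orange cap (313,147), probe tip (313,89) and arm of the base line up. The fit gives the vial at 3.8° and the probe at 3.9°, so it has clicked in. Next is the ring.

```bash
python3 -m creep '{"xyz":[[0,4,0],[0,8,0],[-0.5,12,0],[-1,16,0],[-2,20,0],[-3,24,0],[-4,28,0],[-5,32,0],[-5.6,36,0],[-6.4,40,-1],[-7.1,43,-2],[-7.1,44.2,-3]],"rot":[[0,0,5],[0,0,12],[0,0,19],[0,0,26],[0,0,33],[0,0,40],[0,0,47],[0,0,54],[0,0,61],[0,0,68],[0,0,75],[0,0,80]],"grip":[1,1,1,1,1,1,1,1,1,1,1,1]}' 60; python3 -m creep '{"xyz":[[0,0,0],[0,0,0]],"rot":[[0,0,0],[0,0,0]],"grip":[1,1]}'; python3 - <<'E'
from h import *
o=bot.get_obs();r=R.from_quat(o["eef_rot"]).as_matrix();print(o["position"],o["qpos"],np.degrees(np.arctan2(r[1,1],r[0,1])),r[:,2])
c=bot.read_camera("wrist");V=camview(c,o);cv2.imwrite("pics/w5.png",c["pixels"])
np.savez("w5.npz",V=V,d=c["depth"],k=[c["fx"],c["fy"],c["cx"],c["cy"]])
c["view"]=V;print(w2p(c,[[469,245,65],[469,245,88]]))
E
```

```text
clock: 9.0
position: [469.3, 246.9, 201.4]
eef_rot: [0.74, 0.672, 0.008, 0.001]
ft_force: [-0.2, -0.6, -0.6]
finger_gap: 0.998
clock: 9.2
position: [469.3, 246.4, 201.5]
eef_rot: [0.741, 0.671, 0.008, 0.001]
ft_force: [0.5, -0.8, 0.4]
finger_gap: 1.002
[469.31632827 246.43037706 201.54193489] [-1.08657758  0.48440939  0.67516228  1.91843364 -0.39678088  0.85731586
 -0.30604052] -5.664963360249812 [ 0.01333828  0.00814004 -0.99987791]
[[311.96307966 231.94674143]
 [312.1026867  239.55903489]]
```

View pics/w5.png

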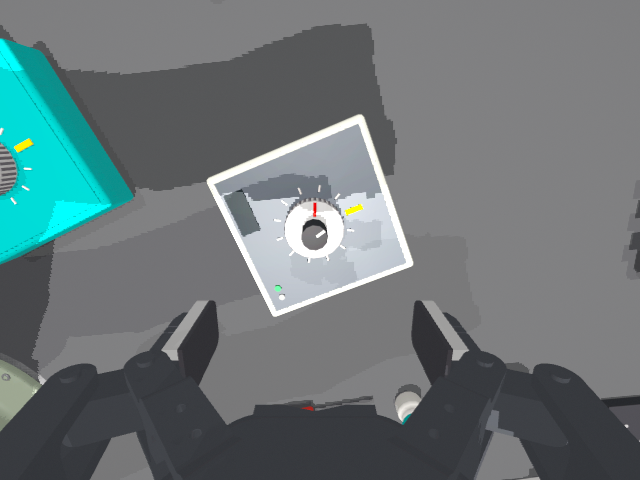

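The ring is centred near (315,229), with the red line at (315,210), the yellow mark at (354,210) and the fine line at (321,233). I'll measure the angles.

```bash
cat > ang.py <<'E'
from h import *
def ring(im,c,V,guess=None):
    hsv=cv2.cvtColor(im,cv2.COLOR_BGR2HSV)
    u0,v0=guess
    M=np.zeros(im.shape[:2],np.uint8);cv2.circle(M,(int(u0),int(v0)),55,255,-1)
    yel=cv2.inRange(hsv,(24,120,120),(34,255,255))&M
    red=(cv2.inRange(hsv,(0,150,100),(7,255,255))|cv2.inRange(hsv,(172,150,100),(180,255,255)))&M
    out={}
    for nm,m,z in(("yel",yel,45),("red",red,65)):
        ys,xs=np.nonzero(m)
        if len(xs)<4: print(nm,"few",len(xs));continue
        P=np.array([p2w(c,x,y,V,z=z)[:2] for x,y in zip(xs,ys)])
        mu=P.mean(0);_,s,vt=np.linalg.svd(P-mu);out[nm]=(mu,vt[0],s)
        print(nm,len(xs),(xs.mean().round(1),ys.mean().round(1)),mu.round(1),"axis",np.degrees(np.arctan2(vt[0,1],vt[0,0])).round(1))
    g=cv2.cvtColor(im,cv2.COLOR_BGR2GRAY)
    return out
E
python3 - <<'E'
from ang import *
z=np.load("w5.npz");V=z["V"];fx,fy,cx,cy=z["k"];c=dict(fx=fx,fy=fy,cx=cx,cy=cy)
im=cv2.imread("pics/w5.png")
o=ring(im,c,V,(315,229))
g=cv2.cvtColor(im,cv2.COLOR_BGR2GRAY)
# box corners at z=45
corn=[(209,180),(362,116),(412,265),(275,315)]
W=np.array([p2w(c,*p,V,z=45)[:2] for p in corn]);print(W.round(1),"diag intersection/mean",W.mean(0),np.linalg.norm(W-np.roll(W,1,0),axis=1))
d=z["d"];
# ring top points by depth
ys,xs=np.mgrid[185:275,270:365]
P=np.array([p2w(c,x,y,V,d=d[y,x]) for x,y in zip(xs.ravel(),ys.ravel()) if d[y,x]>0])
s=P[(P[:,2]>60)&(P[:,2]<70)];print("ringtop",len(s),(s.min(0)+s.max(0))/2,s.max(0)-s.min(0))
e=cv2.minEnclosingCircle(s[:,:2].astype(np.float32));print(e)
k=P[(P[:,2]>83)];print("knob",len(k),cv2.minEnclosingCircle(k[:,:2].astype(np.float32)),np.median(k[:,2]))
cv2.imwrite("pics/w5c.png",cv2.resize(im[180:280,265:365],(600,600),interpolation=cv2.INTER_CUBIC))
E
```

```text
yel 95 (np.float64(353.4), np.float64(209.2)) [508.4 257.1] axis -164.2
red 31 (np.float64(314.4), np.float64(209.9)) [473.  264.1] axis -97.7
[[382.6 296.3]
 [520.8 336.3]
 [561.1 196.9]
 [422.9 157.2]] diag intersection/mean [471.84231095 246.63821059] [144.81963745 143.88628301 145.1099803  143.79083892]
ringtop 2088 [470.44992844 246.77460906  64.83612592] [52.06373289 53.02314795  9.48290003]
((470.2442321777344, 246.7543487548828), 26.742624282836914)
knob 568 ((470.47412109375, 246.9339599609375), 11.022055625915527) 88.45098419301172
```

View pics/w5c.png

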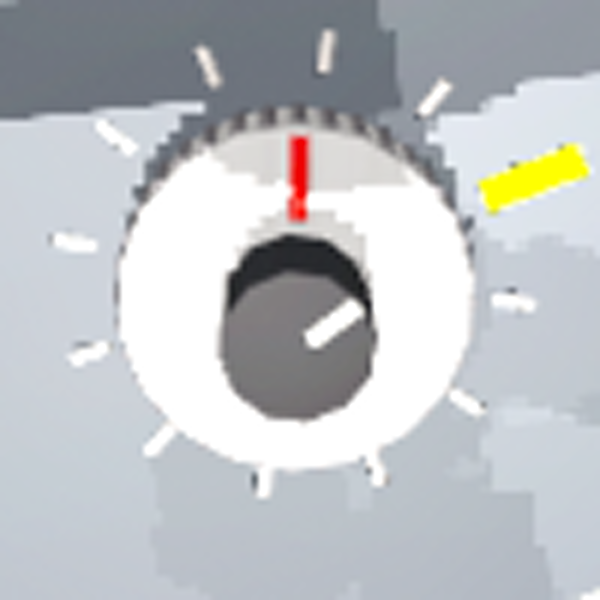

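```bash
python3 -m creep '{"xyz":[[0.1,0,-3],[0.1,0,-6],[0.1,0,-9],[0.1,0,-11.5],[0.1,0,-13.5],[0.1,0,-15],[0.1,0,-15.1],[0.1,0,-15.1]],"rot":[[-0.5,0.8,0],[-0.5,0.8,0],[-0.5,0.8,0],[-0.5,0.8,0],[-0.5,0.8,0],[-0.5,0.8,0],[-0.5,0.8,0],[-0.5,0.8,0]],"grip":[1,1,1,1,1,1,1,1]}' 40; python3 - <<'E'
from h import *
o=bot.get_obs();print(o["position"],R.from_quat(o["eef_rot"]).as_matrix()[:,2])
c=bot.read_camera("wrist");V=camview(c,o);cv2.imwrite("pics/w6.png",c["pixels"])
E
```

```text
clock: 10.05
position: [471.1, 245.5, 51.4]
eef_rot: [0.742, 0.67, -0.0, 0.0]
ft_force: [0.3, 0.1, 0.4]
finger_gap: 0.999
[471.07741745 245.53638766  51.38928192] [ 3.19898681e-04 -5.22291349e-04 -9.99999812e-01]
```

View pics/w6.png

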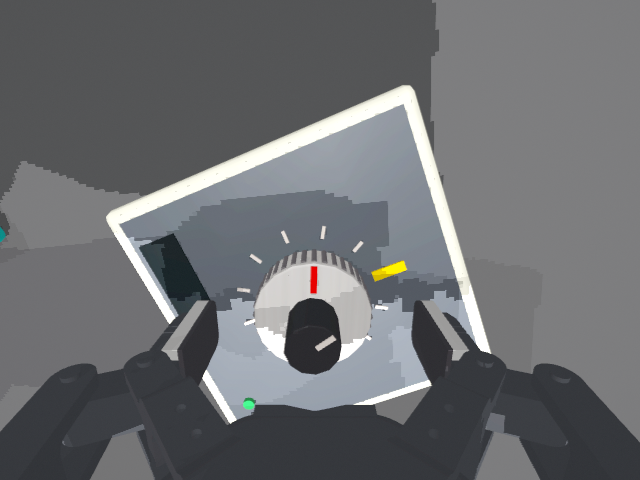

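The ring (313,310) and knob lie centred between the open jaws. Closing.

```bash
python3 -m creep '{"xyz":[[-0.05,0.1,-0.3],[-0.05,0.1,-0.3],[-0.05,0.1,-0.3],[-0.05,0.1,-0.3],[-0.05,0.1,-0.3],[-0.05,0.1,-0.3],[-0.05,0.1,-0.3],[-0.05,0.1,-0.3]],"rot":[[0,0,0],[0,0,0],[0,0,0],[0,0,0],[0,0,0],[0,0,0],[0,0,0],[0,0,0]],"grip":[0.9,0.8,0.7,0.6,0.5,0.5,0.5,0.5]}' 40; python3 - <<'E'
from ang import *
o=bot.get_obs();print(o["position"],o["moment"],o["ft_force"])
c=bot.read_camera("wrist");V=camview(c,o);cv2.imwrite("pics/w7.png",c["pixels"])
ring(c["pixels"],c,V,(313,300))
E
```

```text
clock: 10.9
position: [470.4, 247.0, 49.2]
eef_rot: [0.742, 0.671, 0.0, -0.0]
ft_force: [-4.7, -0.3, 14.1]
finger_gap: 0.592
[470.3819228  246.99713629  49.21403192] [-0.0097579   1.20186262 -0.01924459] [-4.69955948 -0.31317523 14.05783211]
yel few 0
red 166 (np.float64(315.4), np.float64(285.3)) [472.9 264.5] axis -96.5
```

View pics/w7.png

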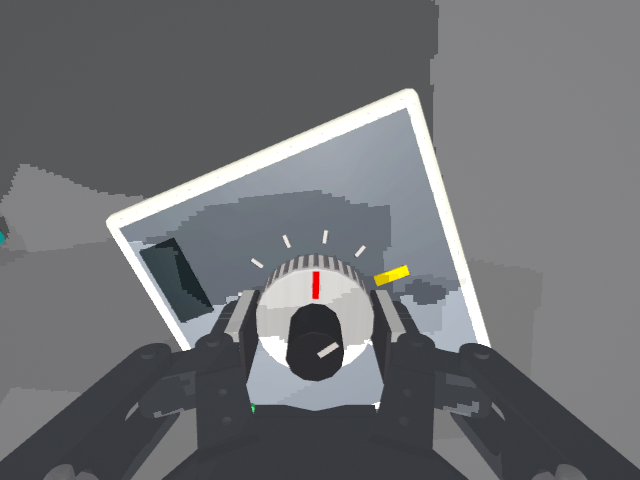

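Both pads are on the ring and the knob is clear. Turning clockwise 66°.

```bash
python3 -m creep '{"xyz":[[0,0,0],[0,0,0],[0,0,0],[0,0,0],[0,0,0],[0,0,0],[0,0,0],[0,0,0],[0,0,0],[0,0,0]],"rot":[[0,0,-4],[0,0,-8],[0,0,-12],[0,0,-16],[0,0,-20],[0,0,-24],[0,0,-28],[0,0,-32],[0,0,-34],[0,0,-34]],"grip":[0.5,0.5,0.5,0.5,0.5,0.5,0.5,0.5,0.5,0.5]}' 40; python3 - <<'E'
from ang import *
o=bot.get_obs();r=R.from_quat(o["eef_rot"]).as_matrix();print(o["position"],o["moment"],o["ft_force"],np.degrees(np.arctan2(r[1,1],r[0,1])),o["qpos"])
c=bot.read_camera("wrist");V=camview(c,o);cv2.imwrite("pics/w8.png",c["pixels"])
ring(c["pixels"],c,V,(313,300))
E
```

```text
clock: 11.95
position: [470.7, 246.8, 49.4]
eef_rot: [0.906, 0.424, 0.001, 0.0]
ft_force: [3.1, -2.2, 3.5]
finger_gap: 0.59
[470.74017736 246.80363445  49.38737178] [-0.44872817 -0.52374935 -0.06941329] [ 3.09390012 -2.21042684  3.53401743] -39.786190053589664 [-1.03110229  0.76505918  0.62778575  1.99825563 -0.76491736  0.62689882
 -0.58294392]
yel few 0
red 174 (np.float64(315.7), np.float64(284.4)) [482.6 260.5] axis -130.9
```

View pics/w8.png

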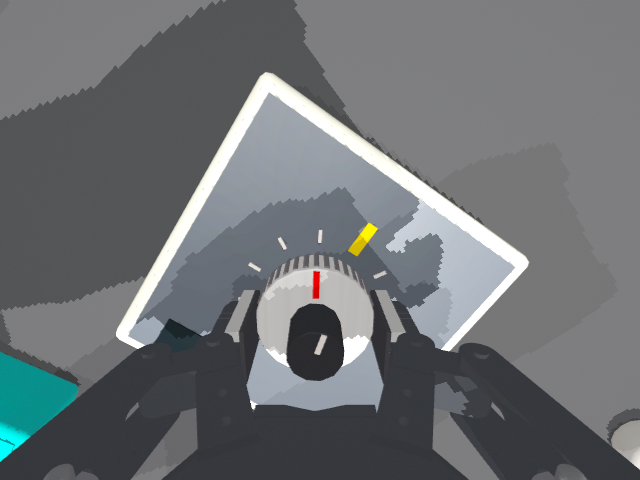

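```bash
python3 -m creep '{"xyz":[[0,0,0],[0,0,0],[0,0,0],[0,0,0],[0,0,0],[0,0,0],[0,0,0],[0,0,0],[0,0,0],[0,0,0]],"rot":[[0,0,-4],[0,0,-8],[0,0,-12],[0,0,-16],[0,0,-20],[0,0,-24],[0,0,-28],[0,0,-31],[0,0,-32.5],[0,0,-32.5]],"grip":[0.5,0.5,0.5,0.5,0.5,0.5,0.5,0.5,0.5,0.5]}' 40; python3 - <<'E'
from ang import *
o=bot.get_obs();r=R.from_quat(o["eef_rot"]).as_matrix();print(o["position"],o["moment"],o["ft_force"],np.degrees(np.arctan2(r[1,1],r[0,1])))
c=bot.read_camera("wrist");V=camview(c,o);cv2.imwrite("pics/w9.png",c["pixels"])
q=ring(c["pixels"],c,V,(313,270))
for k in q: d=q[k][0]-[470.6,246.8];print(k,np.degrees(np.arctan2(d[1],d[0])))
E
```

```text
clock: 13.0
position: [471.0, 246.5, 49.4]
eef_rot: [0.988, 0.155, 0.001, 0.001]
ft_force: [2.9, -4.5, 1.2]
finger_gap: 0.591
[471.02279701 246.45154515  49.41730202] [-0.74514064 -0.71445017 -0.04500179] [ 2.87253802 -4.45335348  1.15494256] -72.19895149530592
yel 308 (np.float64(316.9), np.float64(229.1)) [505.7 257. ] axis -163.8
red 180 (np.float64(315.9), np.float64(284.2)) [488.1 251.9] axis -164.2
yel 16.23873637275565
red 16.355048257684278
```

View pics/w9.png

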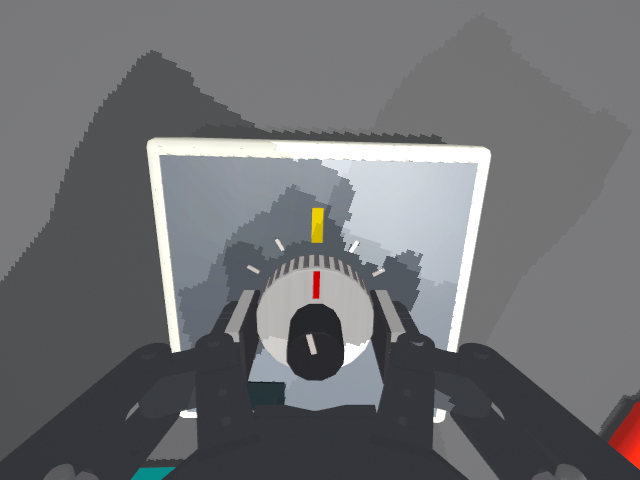

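The red line (316,284) points straight at the yellow mark (317,229); both measure about 16.3°. Release and retreat upward.

```bash
python3 -m creep '{"xyz":[[0,0,0],[0,0,0],[0,0,0],[0,0,0],[0,0,0],[0,0,3],[0,0,7],[0,0,11],[0,0,15],[0,0,15],[0,0,15]],"rot":[[0,0,0],[0,0,0],[0,0,0],[0,0,0],[0,0,0],[0,0,0],[0,0,0],[0,0,0],[0,0,0],[0,0,0],[0,0,0]],"grip":[0.7,0.9,1,1,1,1,1,1,1,1,1]}' 40; python3 - <<'E'
from ang import *
o=bot.get_obs();print(o["position"],o["ft_force"])
c=bot.read_camera("wrist");V=camview(c,o);cv2.imwrite("pics/w10.png",c["pixels"])
q=ring(c["pixels"],c,V,(313,220))
for k in q: d=q[k][0]-[470.6,246.8];print(k,np.degrees(np.arctan2(d[1],d[0])))
cv2.imwrite("pics/w10c.png",cv2.resize(c["pixels"][180:280,265:365],(600,600),interpolation=cv2.INTER_CUBIC))
# fine line
g=cv2.cvtColor(c["pixels"],cv2.COLOR_BGR2GRAY)
def fl(im,c,V,ctr):
    g=cv2.cvtColor(im,cv2.COLOR_BGR2GRAY);c=dict(c);c["view"]=V
    p=w2p(c,[*ctr,88])[0];P=[]
    for v in range(int(p[1])-20,int(p[1])+20):
        for u in range(int(p[0])-20,int(p[0])+20):
            w=p2w(c,u,v,V,z=88)[:2]
            if np.hypot(*(w-ctr))<9 and g[v,u]>160:P.append(w)
    P=np.array(P);d=P.mean(0)-ctr;print("fine",len(P),P.mean(0),np.degrees(np.arctan2(d[1],d[0])))
ctr=np.array([470.5,246.9])
fl(c["pixels"],c,V,ctr)
z=np.load("w5.npz");fx,fy,cx,cy=z["k"];fl(cv2.imread("pics/w5.png"),dict(fx=fx,fy=fy,cx=cx,cy=cy),z["V"],ctr)
t=bot.read_camera("top");cv2.imwrite("pics/t10.png",t["pixels"])
hsv=cv2.cvtColor(t["pixels"],cv2.COLOR_BGR2HSV);m=cv2.inRange(hsv,(80,100,80),(95,255,255))|cv2.inRange(hsv,(8,150,120),(22,255,255));n,l,s,ce=cv2.connectedComponentsWithStats(m[100:260,340:450].copy())
for i in range(1,n):
    if s[i,4]>3: print(ce[i]+[340,100],s[i,4],p2w(t,*(ce[i]+[340,100]),t["view"],z=80 if s[i,4]>40 else 55).round(1))
E
```

```text
clock: 14.15
position: [471.0, 246.9, 199.8]
eef_rot: [0.988, 0.155, 0.001, 0.0]
ft_force: [-0.1, -0.3, -1.0]
finger_gap: 1.0
[470.96013885 246.91303695 199.78833636] [-0.1348107  -0.32197693 -1.00836723]
yel 108 (np.float64(316.5), np.float64(181.7)) [508.  257.5] axis -162.5
red 41 (np.float64(316.0), np.float64(209.3)) [488.2 251.6] axis -162.6
yel 15.945786313821028
red 15.426279710874821
fine 10 [472.9477236  248.46770585] 32.63854748058751
fine 33 [475.41591509 249.10765079] 24.184007755575
[395.71929825 176.42105263] 114 [ 607.9 -190.9   80. ]
[421.73529412 189.12745098] 102 [ 575.1 -254.2   80. ]
[372.97029703 193.25742574] 101 [ 567.  -133.8   80. ]
[424.52380952 217.08571429] 105 [ 505.8 -259.1   80. ]
[375.37383178 221.30841121] 107 [ 497.5 -138.1   80. ]
[401.27522936 233.41284404] 109 [ 466.6 -200.9   80. ]
```

View pics/w10c.png

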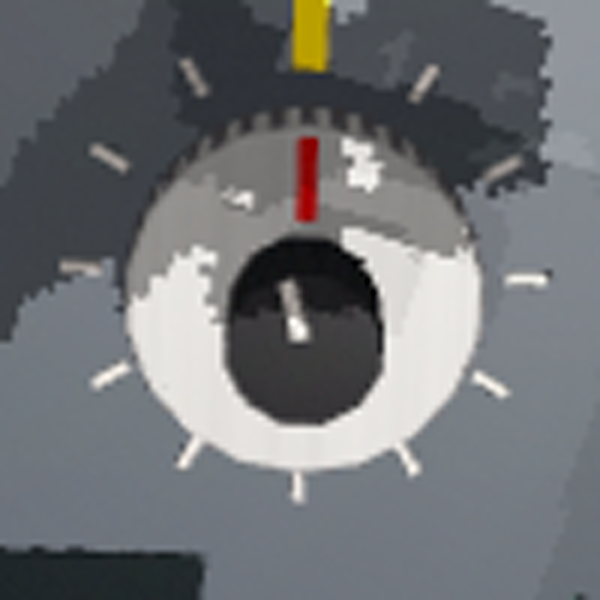

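View pics/t10.png

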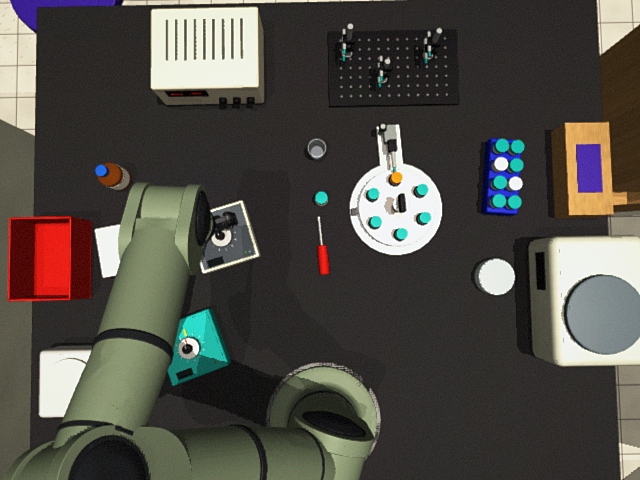

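```bash
python3 -c "
from cell import bot
bot.finish_job();print(bot.get_obs()['clock'])"
```

```text
the job is handed in; nothing more can be done
the job is handed in; nothing more can be done
```

I finished both steps and handed the job in at about 14 s of the 72 s allowed; the hand-in itself reports no verdict.

- **Carousel:** I gripped the bar handle and turned it about 116° clockwise, with the coarse ring still untouched. After release the vial clicked into the station. The last top view puts the orange cap at 4.2°, against about 3.8–3.9° for the probe direction, or roughly 0.5 mm off.
- **Coarse ring:** I gripped the knurled ring and turned it 66° clockwise, then let go and backed off. The red line measured 15.4° and the yellow mark 15.9°, well within the 0.1 rad limit.
- **Fine knob:** my automatic check disagreed, giving 24° before and 32° after, because uneven light showed it only part of the line. Read by eye from the two close-ups, the line is at about 31° before and 30° after, so I judge that it was not turned.
- **Other things:** in the last top view nothing else visible on the bench looks moved (the arm covers part of it). The gripper ended about 150 mm above the ring with no contact force.
- **Forces:** readings between moves reached about 38 N at the wrist, while turning the carousel.

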